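# Hook a trapped test stick out of the check-weigher gap

### The job

The metal-detector test stick has slipped into the narrow gap between the roller bed and the weigh deck, where it is jammed and pushes the deck aside. Take the hooked pick from the tool rack, feel it down into the gap into the stick's wire loop, and draw the whole stick out through the open end onto the run-off shelf, leaving it lying there clear of the deck; then stand the pick back upright in the rack hole it came from. Work gently: do not press or pull hard with the pick, do not shove the weigh deck over, and leave the other things where they are.

Things in the scene. Friction and masses are not known exactly. Their poses are not given: they have to be found in the camera images.
- station: Fixed check-weigh station: steel base plate, its top 12 mm above the table, with a bed of four rollers on the robot's side (-x) and a cream scale with weigh deck on the far side (+x), tops at z = 70 mm. A straight gap, open above, 245 mm long, runs between them. Origin: on the table, on the gap's middle line at its open end; +y goes along the gap inwards, +x across it to the deck, z up.
- gap_end (a point): Middle of the gap's floor at its open end (station x = 0, y = 0, z = 12 mm). The roller bed's wall of the gap stands at station x = -7.5 mm, the deck's skirt at x = +5.5 mm plus the weigh_deck value, so the gap is 15 mm wide while the stick is in it. The floor is the bare level base plate. A readout head on a post (to z = 223 mm) stands at station x = 215, y = 262 mm.
- shelf (a point): Middle of the run-off shelf, on its surface: the same flat plate going on level from the gap's open end, station y from 0 to -167 mm, x from -82 to +82 mm, with a rim 10 mm high round its edges. Bare but for a check weight near its +x edge.
- weigh_deck (a joint): Sideways shift of the weigh deck along the station's +x on its springy mount, in m: 0 when free, about 0.002 while the stick is jammed beside it. It gives about 1 mm per 1.5 N; more than 0.006 overloads its load cell.
- stick: The trapped test stick: white plastic bar 15 x 72 x 18 mm (x, y, z), about 60 g, with a flat loop of 3 mm steel wire at its -y end, which faces the gap's open end. It lies on the gap's floor, along the gap, pinched between roller bed and deck; 2 to 5 N draw it along. Origin: centre of the bar's underside; axes as the station's at the start.
- loop (a point): Centre of the opening of the stick's level wire loop, 46 mm from the stick's origin along its -y, at the wire's mid height, 9 mm above the stick's underside (7.5 mm clear under the wire). The opening is 8 mm wide (x) and 20.5 mm long (y): bar end at +10 mm, inside of the cross wire at -10.5 mm from this point.
- pick: Telescopic hooked pick, 145 g, hanging upright in a rack hole by its 36 x 36 x 4 mm collar. Origin: middle of the collar's underside; z up the handle. Below: an 8 mm tube 42 mm long, then a 5 mm rod with a 4 mm thick toe at its foot, pointing along the pick's +x, 8 mm out from the axis. The rod is locked at a length not measured: its foot is 70 to 98 mm below the origin; find it by touch or eye.
- pick_grip (a point): Point on the pick's axis 32 mm above its origin, where to grip: the black handle is 24 mm (pick x) by 16 mm (pick y) and reaches from 4 to 66 mm above the origin. Grip it from above across the 16 mm, firmly (80 N or more) and low, or it turns in the fingers when pulling.
- rack: Open steel tool rack, fixed: top plate 100 x 180 mm (x, y), its top 125 mm above the table, with three 24 x 24 mm square holes at y = -56, 0 and +56 mm. Pick, scraper and probe hang in the holes by their collars, in any order; scraper and probe reach 46 mm above the plate. Origin: centre of its underside.
- scraper: Scraper with a flat wooden handle (22 x 18 x 42 mm) and steel blade, hanging in the rack; leave it. Origin: underside of its collar.
- probe: Straight pointed probe with a round turned wooden handle (24 mm wide, 46 mm high), hanging in the rack; leave it. Origin: underside of its collar.
- tub_bed: Eight-sided tub of cheese, 114 mm wide, 52 mm high, standing on the rollers towards the gap's inner end; leave it. Origin: centre of its underside.
- tub_a: Tub of the same kind on the table to the left; leave it.
- tub_b: Tub of the same kind on the table at the far right; leave it.
- check_weight: Steel check weight with a knob, 32 mm wide, 42 mm high, standing on the run-off shelf near its +x edge; leave it. Origin: centre of its underside.
- marker: Black marker pen, 16 mm thick, 126 mm long, lying on the table; leave it.
There are look-alikes about, which are no part of the job. Leave any pink look-alike of the rack alone.

How it is judged:
On the way, in this order (a step that is already met when the one before it is completed fails the run):
1. the pick has hold of the stick and is drawing it along inside the gap (contact force between pick and stick above 1 N and distance of stick from where it was at the start of the episode above 0.012 m and y of stick in the frame of station above 0 m), for 0.15 s.
2. the whole stick is out of the gap and the weigh deck is free (y of stick in the frame of station below -0.04 m and value of joint weigh_deck below 0.001 m), for 0.2 s.
At the end, for the whole second after the job is handed in: Stick lying at rest on the run-off shelf, its middle 40 to 150 mm out from the gap's open end and within 75 mm of the gap's line; weigh deck within 1 mm of free; pick at rest, upright, collar seated on the rack within 15 mm of where it hung. Nothing held (all of step 2 and y of stick in the frame of station above -0.15 m and x of stick in the frame of station between -0.075 and 0.075 m and z of stick in the frame of station below 0.035 m and linear speed of each of stick, pick below 0.02 m/s and distance of pick from where it was at the start of the episode below 0.015 m and z of pick in the frame of rack below 0.13 m and angle between pick's own z axis and vertical below 0.12 rad); the robot touches nothing.
It fails at once if the pick presses or scrapes harder than 30 N on the station (contact force between pick and station above 30 N).
It fails at once if the pick presses or pulls harder than 30 N on the stick (contact force between pick and stick above 30 N).
It fails at once if the gripper or arm knocks the station harder than 30 N (contact force between the arm and station above 30 N).
It fails at once if the weigh deck is shoved more than 6 mm aside (value of joint weigh_deck above 0.006 m).
It fails at once if another thing is moved by more than 20 mm (distance of any of scraper, probe, tub_bed, tub_a, tub_b, check_weight, marker from where it was at the start of the episode above 0.02 m).
It also fails if it takes over 69 s, if anything falls off the work surface, if the arm or the gripper's body presses on something with over 40 N, if the wrist force passes 120 N, or if a joint passes its speed limit or range.

### The arm

A 7-joint arm with a two-finger parallel gripper is mounted at the origin on the work surface. World frame = base frame: x ahead of the robot, y to its left, z up, the work surface at z = 0. Lengths are in m, angles in rad, forces in N, time in s.
With the tool pointing down it reaches from about 0.4 to 0.9 m from the base axis. Payload 5.5 kg.
Tool frame: the origin (TCP) lies midway between the tips of the shut fingers; the grasp point (between the pads) lies 19 mm behind it (manip.grip_depth is the distance from the TCP to the grasp point, in m); z points along the fingers, y is the line along which they close (so a half turn about z gives the same grasp; the last joint's range is limited). The gripper opens to 92 mm and grips with 3 to 60 N. Pads are 19 mm wide; open, the fingers measure 130 mm over their backs; the gripper's body (75 mm by 190 mm) begins 47 mm behind the grasp point.
Start: joints at [1.61, 0.501, -0.427, 1.55, 0.221, 1.138, -0.21], TCP at [0.144, -0.634, 0.227] pointing down, gripper open.
Joint ranges: [-2.88, 2.88], [-0.31, 2.03], [-1.54, 1.56], [0.2, 2.42], [-1.41, 4.55], [0.19, 2.02], [-2.57, 2.57]. Speed limits (rad/s): [2.57, 2.57, 3.14, 3.14, 3.14, 3.14, 3.14].

### API

Orientations are given as a unit quaternion [x, y, z, w].
In Python, from bench import manip, effector, viewer gives the robot as it stands. Calls block until the motion is done:
- manip.move_pose(position, orientation): joint-space move of the TCP to a pose.
- manip.servo_line(position, ori=None, vel=0.15): straight line of the TCP; ori=None keeps the orientation; vel is the mean speed in m/s.
- manip.movej(angles): joint-space move.
- effector.open_jaws() and effector.close(f_grip=None): open the fingers fully, or close them until they stop; f_grip is the grip in N (None keeps the last).
- manip.sleep(seconds).
- manip.solve_ik(position, orientation): joint angles nearest the present ones, or None.
- viewer.get_image(name): name is "side" or "top"; returns the picture (384x512x3 uint8, red, green, blue); there is no depth.
- viewer.get_calibration(name): a dict with "vfov" (degrees; the focal length in pixels is half the picture's height over the tangent of half this angle, whatever the lens; pixels are square), "cx", "cy" (the principal point, pixels), "eye" and "attitude" of the camera in the world. Camera axes: x right, y down, z forward; pixel columns grow to the right and rows downward; lengths in m; the calibration is good to about 2 mm. A picture is of the moment at which its call begins. get_calibration takes no time and is no camera call.
A pose or a line that the arm cannot do raises manip.PlanningError and nothing moves.
- manip.hand_in(): hands the job in; it is judged then, once.
Readings, each from a call of its own:
- manip.current_clock(): time.
- manip.current_q(): joint angles.
- manip.current_joint_velocities(): joint speeds.
- manip.current_tau(): joint torques, N m.
- manip.current_tool_pos(): TCP position.
- manip.current_tcp_rot(): TCP orientation.
- manip.current_force(): force on the tool from outside, world axes, zero at the start.
- manip.current_wrist_torque(): the same for the moment, N m.
- manip.current_finger_gap(): finger opening in m.
- manip.current_gripper_force(): force on a finger pad.
Only numpy, scipy, OpenCV 4.12 (cv2) and the standard library are available. Lean on these libraries where they do the work, as an engineer would, in place of code of your own. Each camera call takes 0.05 s, during which the arm holds its last target. There are 200 camera calls.

## Working session

There is one attempt and no reset: what is moved stays moved. The work goes in short steps, each a Python script; the robot and the scene stay as the last script left them, time stands still between calls to the robot, and variables do not carry over. Pictures are saved under pics/ and viewed, at most 10 in all, crops included, and the job is handed in when it is done.

```bash
mkdir -p pics; ls; cat > h.py <<'E'
import numpy as np, cv2
from scipy.spatial.transform import Rotation as R
from bench import manip, effector, viewer
def cal(n):
    c=viewer.get_calibration(n); a=np.array(c['attitude'],float)
    M=a if a.shape==(3,3) else R.from_quat(a).as_matrix()
    return c,M,192/np.tan(np.radians(c['vfov'])/2)
def ray(n,u,v):
    c,M,f=cal(n); d=M@np.array([(u-c['cx'])/f,(v-c['cy'])/f,1.]); return np.array(c['eye']),d
def onz(n,u,v,z):
    e,d=ray(n,u,v); return e+d*(z-e[2])/d[2]
def proj(n,p):
    c,M,f=cal(n); q=M.T@(np.array(p)-np.array(c['eye'])); return q[0]/q[2]*f+c['cx'],q[1]/q[2]*f+c['cy']
def tri(p1,p2):
    e1,d1=ray('side',*p1); e2,d2=ray('top',*p2)
    s=np.linalg.lstsq(np.c_[d1,-d2],e2-e1,rcond=None)[0]
    a,b=e1+s[0]*d1,e2+s[1]*d2; return (a+b)/2,np.linalg.norm(a-b)
def snap(n,name): 
    im=viewer.get_image(n); cv2.imwrite(f'pics/{name}.png',im[:,:,::-1]); return im
E
python3 - <<'E'
from h import *
for n in('side','top'):
    im=snap(n,n+'0'); print(viewer.get_calibration(n))
    cv2.imwrite(f'pics/{n}0b.png',cv2.resize(im[:,:,::-1],(800,600),interpolation=cv2.INTER_CUBIC))
print(manip.current_clock(),manip.current_tcp_rot(),manip.current_force(), manip.grip_depth)
E
```

```text
pics
{'vfov': 45.4313780601687, 'cx': 256.6187007483023, 'cy': 192.03337847367982, 'eye': array([-0.33232218,  0.84896876,  0.82104641]), 'attitude': array([-0.30659755,  0.80979663, -0.46343652,  0.18829218])}
{'vfov': 53.680209580365556, 'cx': 260.3669345006188, 'cy': 191.7825603030683, 'eye': array([ 0.33329375, -0.06365517,  1.38486395]), 'attitude': array([ 0.71212727, -0.69798936,  0.06197189, -0.04295446])}
0.1 [ 9.93743626e-01  1.11681828e-01 -7.05851362e-05 -8.77455906e-04] [ 0.49825225 -0.31266469  0.27144636] 0.0188
```

View pics/side0b.png

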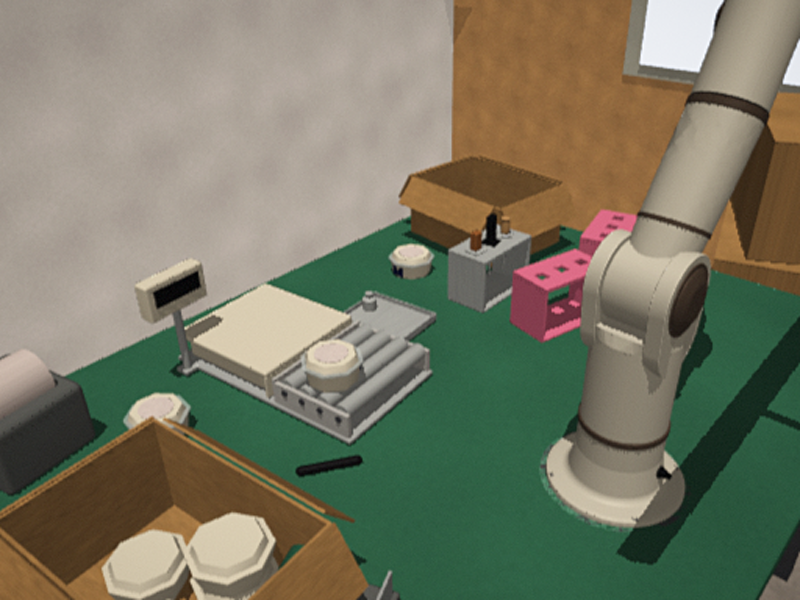

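View pics/top0b.png

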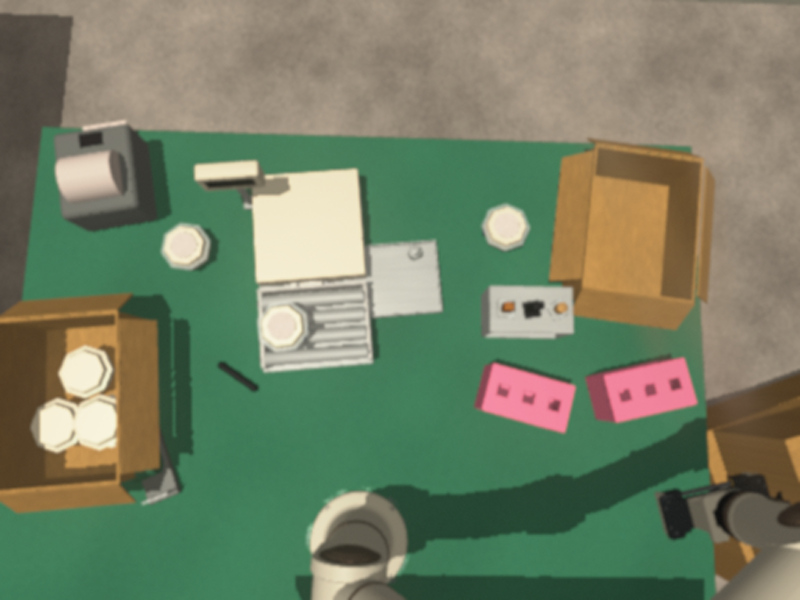

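The side view shows the grey rack at about (490,265) in 800-wide pixels, holding three tools. The top view shows it at (530,312), with the black handle in the middle hole at (533,309). Rack candidates in the top view are grey (530,312), pink (525,397) and pink (642,390). The grey one with tools is the rack. Pick candidates are the black handle (533,309), the brown scraper or probe (508,307) and the tan one (560,308). Only the black handle matches the pick, and I'll confirm it in a crop. The gap runs from about (255,283) to (368,280), with its open end at the shelf (405,280).

```bash
python3 - <<'E'
from h import *
t=cv2.imread('pics/top0.png'); s=cv2.imread('pics/side0.png')
def crop(i,x,y,w,h,k): return cv2.resize(i[y:y+h,x:x+w],None,fx=k,fy=k,interpolation=cv2.INTER_NEAREST)
A=crop(t,155,160,133,40,6)
B=crop(t,306,178,66,44,6); C=crop(s,284,128,66,44,6)
out=np.zeros((240+264,798,3),np.uint8); out[:240,:798]=A; out[240:,:396]=B; out[240:,400:796]=C
cv2.imwrite('pics/crop.png',out)
E
```

```text
(no output)
```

View pics/crop.png

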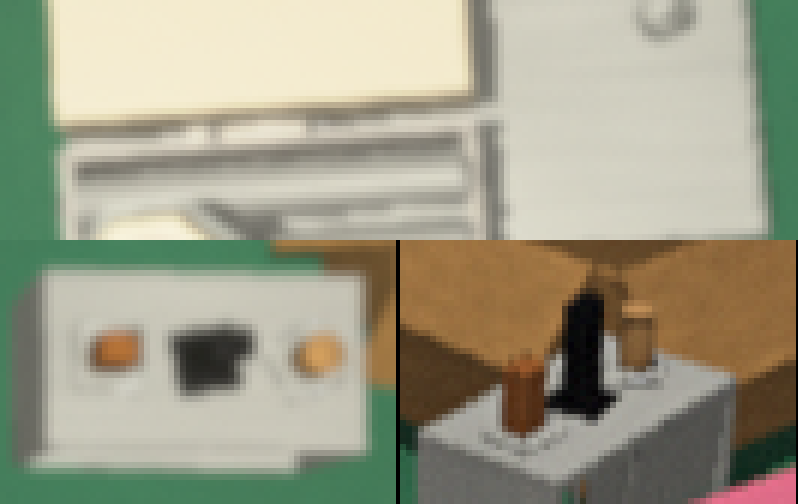

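The crop confirms the black-handled, black-collared pick in the middle hole, with its collar at about crop (210,360), which is top-image pixel (341,198). In the gap, the white bar's outer end is at crop x of about 307, which is top pixel (206,181). Next I'll measure numerically.

```bash
python3 - <<'E'
from h import *
np.set_printoptions(precision=4,suppress=True,linewidth=200)
t=cv2.imread('pics/top0.png'); s=cv2.imread('pics/side0.png')
hsv=cv2.cvtColor(t,cv2.COLOR_BGR2HSV).astype(int)
print('pixels deck/shelf/rack',[hsv[y,x].tolist() for x,y in((200,145),(262,190),(330,185),(150,190),(195,181))])
def big(m,c):
    cs=cv2.findContours(m.astype(np.uint8),cv2.RETR_EXTERNAL,cv2.CHAIN_APPROX_NONE)[0]
    return max(cs,key=lambda k:cv2.pointPolygonTest(k,c,True)).reshape(-1,2)
def quad(k): 
    return cv2.approxPolyDP(k.reshape(-1,1,2),4,True).reshape(-1,2)
cream=(hsv[...,2]>200)&(hsv[...,1]>15)&(hsv[...,1]<80)&(hsv[...,0]<35)
k=big(cream,(200,145)); print('deck quad',quad(k).tolist())
def lf(k,sel,n,z,horiz):
    p=k[sel(k)].astype(float); 
    L=cv2.fitLine(p.astype(np.float32),cv2.DIST_HUBER,0,.01,.01).ravel(); return L
# lower edge of deck z=.07
L=lf(k,lambda k:(k[:,0]>170)&(k[:,0]<228)&(k[:,1]>165),'top',.07,1); 
a,b=[onz('top',u,L[3]+(u-L[2])*L[1]/L[0]+.5,.07) for u in(165,230)]; print('deck edge line',a,b,'yaw of +y',np.arctan2(-(a-b)[0],(a-b)[1]))
# green boundary of shelf
ng=~((hsv[...,0]>60)&(hsv[...,0]<95)&(hsv[...,1]>90))
k=big(ng,(262,190)); q=quad(k); print('station outline',q.tolist()); 
for p in q: print(p,onz('top',*p,.022))
for z,w in((.022,'rim'),): pass
gray=cv2.cvtColor(t,cv2.COLOR_BGR2GRAY)
print(gray[174:190,184:244:2]);print('pick top');print(gray[188:210,330:356])
g2=cv2.cvtColor(s,cv2.COLOR_BGR2GRAY); print('pick side');print(g2[132:200:1,304:330][:30])
for n,(u,v) in {'pk':(341,198)}.items(): print(onz('top',u,v,.129))
E
```

```text
pixels deck/shelf/rack [[24, 40, 242], [26, 19, 210], [25, 21, 202], [71, 112, 130], [23, 32, 225]]
deck quad [[226, 108], [179, 112], [185, 114], [183, 123], [162, 126], [165, 180], [232, 174]]
deck edge line [0.5641 0.2368 0.07  ] [0.5878 0.0106 0.07  ] yaw of +y 0.10445145848016665
station outline [[123, 106], [131, 122], [150, 121], [160, 135], [168, 238], [238, 233], [240, 204], [283, 199], [279, 153], [238, 155], [228, 107], [169, 110], [163, 101]]
[123 106] [0.8489 0.4183 0.022 ]
[131 122] [0.7879 0.3847 0.022 ]
[150 121] [0.7937 0.3152 0.022 ]
[160 135] [0.7411 0.2754 0.022 ]
[168 238] [0.3648 0.2258 0.022 ]
[238 233] [ 0.3871 -0.0214  0.022 ]
[240 204] [ 0.4914 -0.0258  0.022 ]
[283 199] [ 0.513  -0.1812  0.022 ]
[279 153] [ 0.684  -0.1648  0.022 ]
[238 155] [ 0.6727 -0.0138  0.022 ]
[228 107] [0.8563 0.0286 0.022 ]
[169 110] [0.8383 0.2476 0.022 ]
[163 101] [0.8727 0.2717 0.022 ]
[[236 236 236 236 235 235 235 235 235 235 235 235 235 235 235 234 234 233 232 232 232 230 227 224 211 136 123 189 206 206]
 [235 235 236 236 235 235 235 235 235 235 234 233 233 233 232 229 227 224 
[... 6682 characters left out ...]
68 167 168 167 169 168 172 172]
 [ 65  56  53  56  82  86  85  39  25  25  20  10   7  37 113 166 170 168 167 166 166 170 172 172 172 157]
 [ 65  56  53  53 106 146 152 126 123 118  91  40  41 114 163 170 169 167 167 167 169 170 171 158 137 112]
 [ 58  54  46  61 126 166 175 167 171 172 152 122 119 165 172 169 167 168 167 172 167 168 154 121  83  81]
 [ 57  57  78 124 164 171 174 155 164 168 171 168 169 170 170 167 169 167 168 168 152 141 120  89  76  79]
 [ 72 115 138 165 175 151 157 145 164 167 167 168 170 168 167 166 169 169 152 140 117  92  87  81  80  79]
 [130 161 176 156 141 143 146 160 165 168 168 169 168 167 170 171 168 151 117  94  87  84  81  81  83  81]]
[ 0.5065 -0.3672  0.129 ]
```

```bash
cat >> h.py <<'E'
def qy(psi):
    c,s=np.cos(psi),np.sin(psi); return R.from_matrix([[c,s,0],[s,-c,0],[0,0,-1]]).as_quat()
YAW=0.100; SO=np.array([0.582,-0.005])
X=np.array([np.cos(YAW),np.sin(YAW)]); Y=np.array([-np.sin(YAW),np.cos(YAW)])
def st(x,y): return SO+x*X+y*Y
def toS(p): d=np.array(p)[:2]-SO; return np.array([d@X,d@Y])
E
python3 - <<'E'
from h import *
np.set_printoptions(precision=4,suppress=True)
print('collar tri',tri((313.5,154),(340,197.6)))
print('collar top view',onz('top',340,197.6,.129),'handle top',onz('top',343.3,195,.191),'side collar',onz('side',313.5,154,.129),'side handle top',onz('side',314,137,.191))
a,b=onz('top',334.3,195,.129),onz('top',335.5,201.5,.129); print('yawL',np.arctan2((a-b)[1],(a-b)[0]))
a,b=onz('top',338,202.95,.129),onz('top',344,201.95,.129); d=a-b; print('yawB',np.arctan2(-d[0],d[1]))
print('bar end',toS(onz('top',206,180.3,.03)),'far',toS(onz('top',186,182,.03)))
pk=onz('top',340,197.6,.129)
for psi in(np.pi/2,-np.pi/2):
    for nm,p,dy in(('rack',[pk[0],pk[1],.135],.18),('rackhi',[pk[0],pk[1],.30],.18),('gap',[*st(0,.06),.12],.10),('shelf',[*st(0,-.1),.12],.10)):
        print(psi,nm,manip.solve_ik(p,qy(psi+dy)))
E
```

```text
collar tri (array([ 0.5104, -0.3626,  0.127 ]), np.float64(0.005843075452805724))
collar top view [ 0.5078 -0.3638  0.129 ] handle top [ 0.5078 -0.3597  0.191 ] side collar [ 0.5103 -0.3573  0.129 ] side handle top [ 0.5142 -0.3613  0.191 ]
yawL 0.17177615317664321
yawB 0.18563119641052928
bar end [0.0024 0.1041] far [0.0017 0.1761]
1.5707963267948966 rack [ 1.139   0.6554 -0.79    1.6864  0.5305  1.0268  0.3495]
1.5707963267948966 rackhi [ 1.217   0.5101 -0.9143  1.5207  0.4114  1.314   0.4391]
1.5707963267948966 gap [ 0.5439  0.6611 -0.9314  1.8118  0.6277  0.9954 -0.5473]
1.5707963267948966 shelf [ 0.8285  0.73   -0.9899  1.7534  0.6966  1.0528 -0.3128]
-1.5707963267948966 rack [ 0.7436  0.53   -0.2214  1.7007  0.1393  0.9263 -2.4938]
-1.5707963267948966 rackhi [ 0.8211  0.3824 -0.3244  1.5346  0.1258  1.2452 -2.4833]
-1.5707963267948966 gap [-0.9268  0.7768  1.13    1.8606 -0.8146  1.0582 -2.5025]
-1.5707963267948966 shelf [-0.5156  0.6815  0.9056  1.8    -0.6384  0.9823 -2.3861]
```

```bash
python3 - <<'E'
from h import *
np.set_printoptions(precision=4,suppress=True)
q=qy(np.pi/2+.178); P=np.array([.509,-.361])
manip.move_pose([*P,.27],q); manip.servo_line([*P,.215],vel=.15); print('F',manip.current_force())
manip.servo_line([*P,.136],vel=.1); print('F',manip.current_force(),manip.current_tool_pos())
effector.close(60); print('gap',manip.current_finger_gap(),manip.current_gripper_force(),manip.current_force())
manip.servo_line([*P,.256],vel=.1); print('F',manip.current_force(),manip.current_wrist_torque(),manip.current_finger_gap())
manip.move_pose([*st(0,-.06),.27],qy(np.pi/2+YAW)); print(manip.current_tool_pos(),manip.current_clock())
t=snap('top','top1'); s=snap('side','side1')
p=proj('side',[*manip.current_tool_pos()[:2],.18]); p2=proj('top',[*manip.current_tool_pos()[:2],.18]); print(p,p2)
def crop(i,c,w,h,k):
    x,y=int(c[0]-w/2),int(c[1]-h/2); return cv2.resize(i[y:y+h,x:x+w,::-1],None,fx=k,fy=k,interpolation=cv2.INTER_CUBIC),(x,y)
a,oa=crop(s,p,66,80,6); b,ob=crop(t,p2,60,80,6); print(oa,ob)
cv2.imwrite('pics/c1.png',np.hstack([a,b]))
E
```

```text
F [0.5487 0.2742 0.723 ]
F [-0.7506 -0.2624 -0.2997] [ 0.5096 -0.3611  0.1366]
gap 0.015703732592679046 59.99984622001648 [ 0.5427 -1.1438 -0.4448]
F [-0.0932 -0.6545 -1.0919] [-0.0003 -0.1141 -0.0071] 0.015775082223818696
[ 0.5879 -0.0669  0.2695] 6.9167
(np.float64(239.5607510009791), np.float64(162.94325162148348)) (np.float64(252.38293342888906), np.float64(169.02612281239954))
(206, 122) (222, 129)
```

View pics/c1.png

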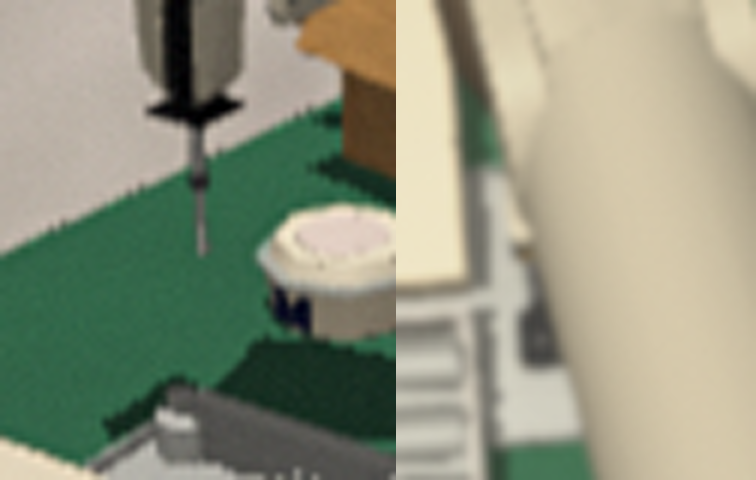

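The side crop shows the pick held upright, with its collar at crop (195,108) and its foot near crop (203,253), which is side pixel (240,164). There's a slight hint of the toe to the right. I'll turn the pick so the toe is broadside to the camera and confirm.

```bash
python3 - <<'E'
from h import *
np.set_printoptions(precision=4,suppress=True)
p=manip.current_tool_pos()
manip.move_pose([*st(0,-.06),.27],qy(np.pi/2+YAW-.936)); p=manip.current_tool_pos()
s=snap('side','side2'); print(manip.current_clock(),p)
for z in(.25,.22,.19,.18,.17,.16,.15): print(z,np.array(proj('side',[p[0],p[1],z])))
c=[int(x) for x in proj('side',[p[0],p[1],.18])]
x,y=c[0]-33,c[1]-40
cv2.imwrite('pics/c2.png',cv2.resize(s[y:y+70,x:x+66,::-1],None,fx=8,fy=8,interpolation=cv2.INTER_CUBIC)); print(x,y)
E
```

```text
7.8917 [ 0.5879 -0.0654  0.2699]
0.25 [238.2187 142.6868]
0.22 [238.6134 151.5795]
0.19 [238.9998 160.2869]
0.18 [239.1269 163.1492]
0.17 [239.253  165.9917]
0.16 [239.3783 168.8147]
0.15 [239.5027 171.6183]
206 123
```

View pics/c2.png

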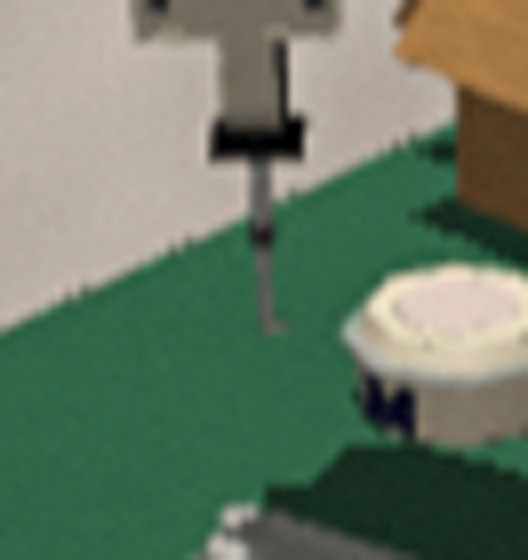

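The crop shows the toe pointing right, at crop (283,328) against the rod at (265,328). So at psi = π/2+YAW the toe points along station −y, as wanted. The foot is at z ≈ 0.176, so the rod length is about 82 mm. Next I'll touch the shelf floor to get the exact length.

```bash
cat >> h.py <<'E'
Q0=qy(np.pi/2+YAW)
def force(n=5):
    f=[]
    for _ in range(n): f.append(manip.current_force()); manip.sleep(.01)
    return np.mean(f,0)
def d3(x,y,z): return np.array([*(x*X+y*Y),z])
def guarded(dirv,dist,step,thr,base=None):
    """step along station dir until force opposing motion exceeds thr; returns hit,travel,force"""
    dv=d3(*dirv); p0=np.array(manip.current_tool_pos()); 
    if base is None: manip.sleep(.05); base=force(8)
    k=0; log=[]
    while k*step<dist-1e-9:
        k+=1; manip.servo_line(p0+dv*step*k,Q0,vel=.03); f=-(force(4)-base)@dv; log.append(round(float(f),2))
        if f>thr: return True,k*step,log
    return False,k*step,log
E
python3 - <<'E'
from h import *
np.set_printoptions(precision=4,suppress=True)
manip.move_pose([*st(0,-.06),.20],Q0); manip.servo_line([*st(0,-.06),.114],vel=.12)
t=manip.current_clock(); print(t, manip.current_tool_pos())
r=guarded((0,0,-1),.016,.0007,2.5); print(r,manip.current_tool_pos(),manip.current_clock(),force())
p=np.array(manip.current_tool_pos()); manip.servo_line(p+[0,0,.004],Q0); print(force(),manip.current_tool_pos())
E
```

```text
9.55 [ 0.5887 -0.0645  0.1147]
(True, 0.0112, [-0.15, 0.03, 0.25, -0.07, 0.16, 0.21, 0.16, 0.05, -0.04, 0.06, 0.02, 0.49, -0.1, 0.02, 0.25, 4.55]) [ 0.5888 -0.0644  0.1038] 14.2 [-1.0837 -0.2363  2.5754]
[ 0.4453 -0.2935 -1.2428] [ 0.5889 -0.0645  0.1078]
```

```bash
python3 - <<'E'
from h import *
np.set_printoptions(precision=4,suppress=True)
z=.107
manip.servo_line([*st(0,-.015),z],Q0,vel=.08); 
r=guarded((0,1,0),.045,.005,3); print('in',r,toS(manip.current_tool_pos()),manip.current_clock())
if not r[0]:
    b=force(8); s0=np.array(manip.current_tool_pos())
    r=guarded((-1,0,0),.009,.0005,1.5,b); pl=toS(manip.current_tool_pos()); print('-x',r,pl)
    manip.servo_line(s0,Q0,vel=.05)
    r=guarded((1,0,0),.009,.0005,1.2,b); pr=toS(manip.current_tool_pos()); print('+x',r,pr)
    manip.servo_line([*st((pl+pr)[0]/2,.03),z],Q0,vel=.05)
print(force(),toS(manip.current_tool_pos()),manip.current_tool_pos(),manip.current_clock())
E
```

```text
in (False, 0.045, [-0.07, 0.13, -0.25, -0.03, -0.31, 0.14, 0.03, -0.09, -0.39]) [0.     0.0301] 18.5
-x (True, 0.003, [0.13, -0.4, -0.12, 0.03, 1.05, 2.13]) [-0.0024  0.0298]
+x (True, 0.006, [0.04, 0.23, -0.12, 0.65, -0.14, 0.0, 0.01, 0.03, -0.0, 0.32, 0.78, 2.55]) [0.0051 0.0299]
[ 0.054  -0.3458 -1.4564] [0.0018 0.0299] [0.5808 0.025  0.1072] 24.2083
```

```bash
python3 - <<'E'
from h import *
np.set_printoptions(precision=4,suppress=True)
z=.107
manip.servo_line([*st(.0015,.064),z],Q0,vel=.06); b=force(8)
r=guarded((0,1,0),.03,.0012,1.3,b); print('wire',r,toS(manip.current_tool_pos()),force()-b,manip.current_clock())
E
```

```text
wire (True, 0.020399999999999998, [0.19, -0.31, 0.13, 0.18, 0.16, 0.16, 0.08, -0.01, -0.15, 0.33, 0.13, -0.39, 0.39, 0.08, 0.74, 0.01, 2.13]) [0.0015 0.0832] [ 0.2042 -2.3676 -0.0206] 29.85
```

```bash
python3 - <<'E'
from h import *
np.set_printoptions(precision=4,suppress=True)
manip.servo_line([*st(.0015,.0815),.107],Q0,vel=.05); manip.servo_line([*st(.0015,.0815),.119],Q0,vel=.06)
manip.servo_line([*st(.0015,.1015),.119],Q0,vel=.06); b=force(8); print(b,toS(manip.current_tool_pos()))
r=guarded((0,0,-1),.0132,.0012,1.8,b); print('down',r,toS(manip.current_tool_pos()),manip.current_tool_pos()[2],force()-b,manip.current_clock())
if not r[0]:
    r=guarded((0,-1,0),.014,.0015,1.5,b); print('pull',r,toS(manip.current_tool_pos()),force()-b,manip.current_clock())
E
```

```text
[-0.0298 -0.2123 -1.5254] [0.0014 0.1015]
down (False, 0.013199999999999998, [0.06, -0.04, -0.05, -0.1, 0.04, 0.42, 0.32, 0.41, 0.21, -0.01, 0.12]) [0.0014 0.1015] 0.10561360832498451 [0.0789 0.2241 0.0277] 34.1583
pull (True, 0.0135, [0.28, 0.2, 0.27, 0.39, 0.25, 0.51, 0.32, 1.08, 3.86]) [0.0015 0.0889] [-0.7518  3.503  -0.0033] 36.75
```

```bash
python3 - <<'E'
from h import *
np.set_printoptions(precision=4,suppress=True)
z=.1048
for y in(.065,.03,0,-.035,-.08,-.129):
    manip.servo_line([*st(.0015,y),z],Q0,vel=.07); print(y,manip.current_force()@d3(0,1,0),manip.current_force(),manip.current_clock())
manip.sleep(.1)
t=snap('top','top3'); s=snap('side','side3')
p=[int(v) for v in proj('side',[*st(0,-.08),.03])]
x,y=p[0]-50,p[1]-35; print(x,y)
cv2.imwrite('pics/c3.png',cv2.resize(s[y:y+70,x:x+100,::-1],None,fx=8,fy=8,interpolation=cv2.INTER_CUBIC))
E
```

```text
0.065 0.19592748783736044 [-0.5864  0.1381 -1.6402] 37.225
0.03 0.3206658834187035 [-0.3238  0.2898 -0.8995] 37.875
0 0.18847920880032626 [-0.2319  0.1662 -1.3916] 38.45
-0.035 0.29427718291452387 [-0.5233  0.2432 -0.6983] 39.1
-0.08 -0.38933514627579424 [-0.8696 -0.4785 -1.3285] 39.8917
-0.129 0.02787126376733845 [ 1.6549  0.1941 -0.9985] 40.7417
194 166
```

View pics/c3.png

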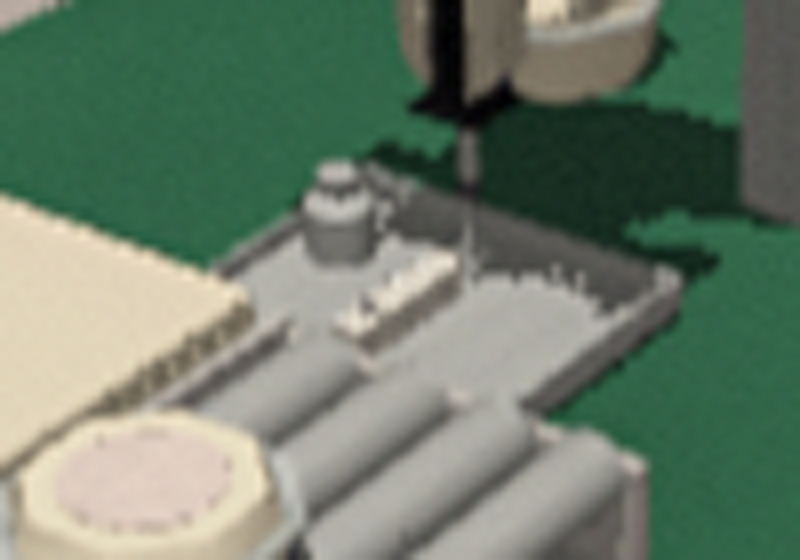

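The crop shows the white bar lying fully out on the shelf at crop (400,295), with the rod in its loop at (470,270). The check weight stands untouched at (338,215). Next I'll unhook, lift and return the pick.

```bash
python3 - <<'E'
from h import *
np.set_printoptions(precision=4,suppress=True)
b=force(5)
manip.servo_line([*st(.0015,-.1205),.1048],Q0,vel=.04); print(force(5)-b)
r=guarded((0,0,1),.018,.003,1.0); print('up',r,manip.current_clock())
if not r[0]:
    p=manip.current_tool_pos(); manip.servo_line([p[0],p[1],.26],Q0,vel=.12)
    q=qy(np.pi/2+.178); P=[.509,-.361]
    manip.move_pose([*P,.262],q); t=snap('top','top4'); s=snap('side','side4'); print(manip.current_clock(),manip.current_tool_pos())
    a=[]
    for pt in([*st(0,-.08),.03],[*P,.16]):
        x,y=[int(v) for v in proj('side',pt)]; a.append(cv2.resize(s[y-30:y+30,x-40:x+10+30,::-1],None,fx=5,fy=5,interpolation=cv2.INTER_CUBIC)); print(x,y)
    cv2.imwrite('pics/c4.png',np.hstack(a))
E
```

```text
[-0.4887  0.0694  0.2116]
up (False, 0.018000000000000002, [0.03, 0.49, 0.2, 0.25, 0.28, 0.24]) 43.2
45.5833 [ 0.5106 -0.3581  0.2623]
244 201
314 145
```

View pics/c4.png

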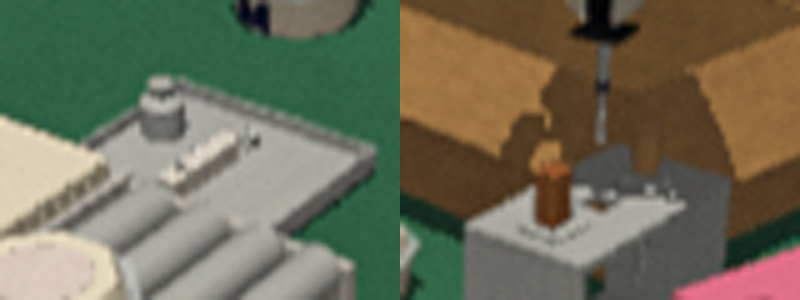

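The stick lies free on the shelf, with its bar at crop (205,160). The pick hangs right above its hole, foot at (603,135) and hole at (600,205). Next I'll seat it.

```bash
python3 - <<'E'
from h import *
import h
np.set_printoptions(precision=4,suppress=True)
q=qy(np.pi/2+.178); h.Q0=q; P=[.509,-.361]
manip.servo_line([*P,.235],q,vel=.08); manip.sleep(.1); b=force(8); print(b,manip.current_tool_pos())
ok=True
for z in(.22,.205,.19,.175,.16,.147,.140):
    manip.servo_line([*P,z],q,vel=.09); f=force(3)-b
    if abs(f).max()>3: print('contact',z,f); ok=False; break
print(ok,manip.current_tool_pos(),f)
if ok:
    r=guarded((0,0,-1),.008,.0007,1.5,b); print(r,manip.current_tool_pos(),force()-b,manip.current_clock())
E
```

```text
[ 0.1165 -0.0803 -1.1485] [ 0.5093 -0.3611  0.2354]
True [ 0.5088 -0.3609  0.1396] [-0.1055  0.2221  0.031 ]
(True, 0.0042, [0.09, -0.31, -0.28, -0.2, -0.73, 5.67]) [ 0.5089 -0.3609  0.136 ] [-2.0999  0.9024  6.0074] 50.275
```

```bash
python3 - <<'E'
from h import *
q=qy(np.pi/2+.178)
effector.open_jaws(); manip.servo_line([.509,-.361,.215],q,vel=.1); manip.servo_line([.509,-.361,.30],q,vel=.15)
manip.move_pose([.45,-.50,.33],q); manip.sleep(.2); print(manip.current_clock(),manip.current_force())
s=snap('side','side5'); t=snap('top','top5'); a=[]
for pt in([*st(0,-.08),.03],[.509,-.361,.15]):
    for n,im in(('side',s),('top',t)):
        x,y=[int(v) for v in proj(n,pt)]; a.append(cv2.resize(im[y-28:y+28,x-38:x+38,::-1],None,fx=5,fy=5,interpolation=cv2.INTER_CUBIC))
cv2.imwrite('pics/c5.png',np.vstack([np.hstack(a[:2]),np.hstack(a[2:])]))
E
```

```text
54.0667 [ 0.20725006 -0.71193605 -0.19456882]
```

View pics/c5.png

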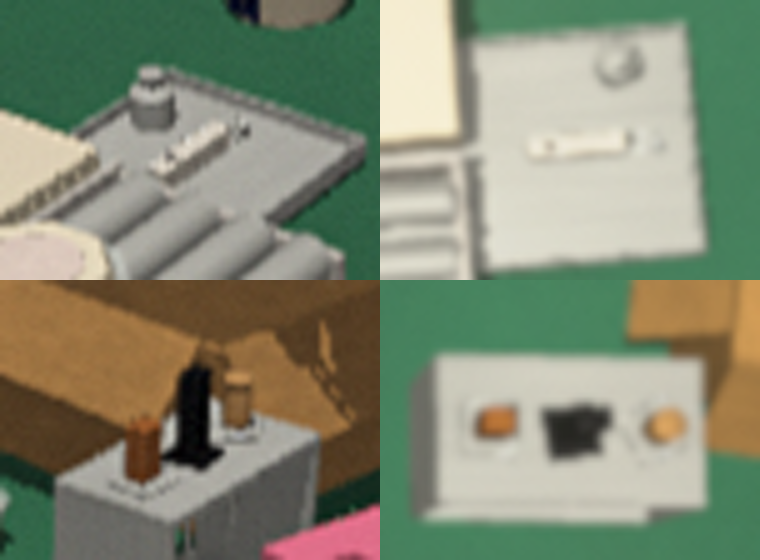

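The picture shows the stick lying on the shelf clear of the deck, at the top-right crop (580,145). The pick is upright and seated in the middle hole at (195,420), with its neighbours unmoved.

```bash
python3 -c "
from h import *
print(manip.hand_in(), manip.current_clock())"
```

```text
the job is handed in; nothing more can be done
the job is handed in; nothing more can be done
```

I handed the job in soon after 54 s on the robot clock (limit 69 s), and no verdict came back: the last pictures show the stick lying on the run-off shelf clear of the deck and the pick upright in its rack hole, though I couldn't read the deck's shift directly.

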